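# Lock a test fixture's lid with a spring clip

### The job

Shut the hinged lid of the test fixture over the camera module, so that the grooved stud stands up through it. Then pick up the spring clip by its orange tab and push it sideways, mouth first, into the stud's groove just above the lid until it snaps fully home, and let go of it. Leave the other things on the bench where they are.

Things in the scene. Friction and masses are not known exactly. Their poses are not given: they have to be found in the camera images.
- fixture: Test fixture fixed to the bench: grey metal block 130 x 80 x 32 mm, a camera module lying in its nest. Origin at bench level; its x runs from the front end (x = -67 mm) to the hinge, z up. The lid's hinge axis runs along its y through x = 60 mm, z = 32 mm. A fixed steel stud with a groove stands at x = -20 mm, y = 0, up to z = 52 mm (see stud_groove).
- lid (a joint): Angle of the blue lid (rad): 0 = shut (flat, top face at z = 37 mm), grows as the front edge lifts. Plate 80 mm wide, 5 mm thick, underside in the plane of the hinge axis, from 4 to 125 mm from that axis; a hole centred 80 mm from the axis lets the stud pass. Stiff hinge: it stays at any angle; about 2 to 3 N on its front edge moves it.
- lid_front (a point): Point on the lid's outer (top) face, on its middle line, 113 mm from the hinge axis: the place to push the lid shut. Moves and turns with the lid (z out of the top face).
- stud_groove (a point): Point on the stud's upright axis in its groove, 41.5 mm above the bench; axes as the fixture's. Groove: brass neck, 12 mm diameter, from z = 36.5 to 46.5 mm; below it a shoulder, above it the head (up to z = 52 mm), both 18 mm diameter. With the lid shut the gap between lid top and head is 9.5 mm high.
- clip: Loose steel spring clip, flat C, 53 x 27 mm, 6 mm thick, 55 g, lying flat. Origin under the centre of its eye (where the neck ends up); x points out of the open mouth (the way to push it), z up. Jaws reach x = 14 mm, the back x = -38.5 mm. The sprung jaws stand 8.8 mm apart and spread for the neck. Pushing on takes about 5 to 8 N (more if pressed down on the lid); it snaps over the last 6 mm.
- clip_tab (a point): Centre of the clip's upright orange tab: 15 mm (clip x) by 12 mm (clip y), from 6 to 40 mm above the clip's underside, at clip x = -30 mm, y = 0; this point is 23 mm above the underside. Grip it across its 12 mm.
- clip_eye (a point): Centre of the clip's eye, 3 mm above the clip's underside; axes as the clip's. When the clip is home it lies on the stud's axis, and the neck rests against the back of the eye.
- setting_block: Bystander: grey steel block 40 x 25 x 18 mm. Origin at its underside's centre.
- cup_lens: Bystander: black open parts cup holding small brass parts, 56 mm wide, 27 mm high. Origin at its underside's centre.
- driver_blue: Bystander: screwdriver with blue handle, 142 mm, lying. Origin at its underside's centre.
- module_12: Bystander: camera module like a small black box with a grey face, 24 x 56 x 53 mm, standing loose on the bench. Origin at its underside's centre.
Not all that is in view belongs to the job. What is shaped like the clip but red is not meant.

How it is judged (in metres and radians):
On the way, in this order (a step that is already met when the one before it is completed fails the run):
1. the lid is shut (value of joint lid below 0.04 rad), for 0.2 s.
2. the clip is home in the groove with the lid shut (value of joint lid below 0.04 rad and horizontal distance between clip_eye and stud_groove below 0.0025 m and z of clip_eye in the frame of stud_groove between -0.005 and 0.005 m and angle between clip's own z axis and vertical below 0.12 rad), for 0.2 s.
At the end, for the whole second after the job is handed in: The lid is shut (within 0.04 rad); the clip is snapped home in the stud's groove above it: the centre of its eye within 2.5 mm of the stud's axis and within 5 mm of the groove's mid height, flat within 0.12 rad, released and at rest (all of step 2 and linear speed of clip below 0.01 m/s); the robot touches nothing.
It fails at once if a bystander (setting block, parts cup, screwdriver or loose camera module) is moved more than 30 mm (distance of any of setting_block, cup_lens, driver_blue, module_12 from where it was at the start of the episode above 0.03 m).
It also fails if it takes over 53 s, if anything falls off the work surface, if the arm or the gripper's body presses on something with over 40 N, if the wrist force passes 120 N, or if a joint passes its speed limit or range.

### The arm

A 6-joint arm with a two-finger parallel gripper is mounted at the origin on a cart in front of the work surface, level with it; the furniture and walls round the work are solid. World frame = base frame: x ahead of the robot, y to its left, z up, the work surface at z = 0. Lengths are in mm, angles in rad, forces in N, time in s.
With the tool pointing down it reaches from about 350 to 925 mm from the base axis. Payload 6.4 kg.
Tool frame: the origin (TCP) lies at the centre of the arm's flange, where the gripper is bolted on; the fingertips stand 173 mm ahead of it and the grasp point (between the pads) lies 155 mm ahead of it (env.pinch_z is the distance from the TCP to the grasp point, in mm); z points along the fingers, y is the direction in which the jaws open and shut (so a half turn about z gives the same grasp; the last joint's range is limited). The gripper opens to 85 mm and grips with 20 to 120 N. Pads are 22 mm wide; open, the fingers measure 114 mm over their backs; the gripper's body (76 mm by 85 mm) begins 54 mm behind the grasp point. The pads swing forward as they close: fully open they stand 13 mm farther back than shut.
Start: joints at [0.981, 0.245, 1.558, -0, 1.339, -0.174], TCP at [262.548, 594.629, 404.69] pointing down, gripper open.
Joint ranges: [-3.13, 3.13], [-1.02, 2.26], [0.13, 2.54], [-0.95, 4.09], [0.21, 2.88], [-2.74, 2.74]. Speed limits (rad/s): [2.57, 2.57, 3.14, 3.14, 3.14, 3.14].

### API

Orientations are given as a unit quaternion [w, x, y, z].
In Python, from station import env, camera, camera_params gives the robot as it stands. The module is installed in compiled form; this text tells all that it offers.
- The arm moves only by the shell command python3 -m pendant 'ROWS' [FORCE]. ROWS is JSON, a list of rows, each a list of 3 entries, a list of its own where there are three numbers: the shift along the tool's x, y, z in m, then the turn, a rotation vector about the tool's x, y, z in units of 6 degrees (1.0 is 6 degrees), then the closure, from 0 (fully open) to 1 (shut). In form: [[[dx, dy, dz], [rx, ry, rz], grip], ...]. A call has 1 to 8 rows; each row shifts and turns the commanded pose from where the row before left it, along the tool's axes as they then stand; what a row does not reach is not made up. A row lasts 1/10 s, in which the tool goes at most 50 mm and 8.59 degrees, less where a joint would pass 70% of its speed; a pose out of reach is approached as far as the arm can. A call is refused whole if a number of a shift passes 0.05 or a number of a turn 1, either way. A call with a gripper value outside its range is refused whole. The fingers move at their own pace and stop on an object; FORCE is the grip in N (left out, the last holds). Time passes only in rows, so rows that do not move let the fingers close. It gives the time, the measured TCP pose, the force and the opening at its end, in the units of the state.
- env.get_state(): the state, without advancing time (a new reading comes with each control period).
- camera(name): name is "side" or "top" or "wrist"; returns (picture, depth): 480x640x3 uint8, red, green, blue; 480x640 float32, mm along the optical axis (not along the pixel's ray), 0 where there is no reading.
- camera_params(name): a dict with "fx", "fy", "cx", "cy" (pixels), "view" (4x4, takes a point from world to camera coordinates); the wrist camera has in their place "T_tool_cam" (4x4, takes a point from camera to tool coordinates, whose origin is the TCP and whose axes are the flange's). Camera axes: x right, y down, z forward; pixel columns grow to the right and rows downward; lengths in mm; the calibration is good to about 2 mm. A picture is of the moment at which its call begins: read the wrist's pose just before it. camera_params takes no time and is no camera call.
- env.sign_off(): hands the job in, once; it reports no verdict.
The state is a dict: "time_s": time; "q": joint angles; "qvel": joint speeds; "tau": joint torques, N m; "tcp_pos": TCP position; "tcp_rot": TCP orientation; "contact_force": force on the tool from outside, world axes, zero at the start; "wrist_torque": the same for the moment, N m; "grip_width": finger opening in mm.
Only numpy, scipy, OpenCV 4.12 (cv2) and the standard library are available. Lean on these libraries where they do the work, as an engineer would, in place of code of your own. Each camera call takes 0.05 s, during which the arm holds its last target.

## Working session

There is one attempt and no reset: what is moved stays moved. The work goes in short steps, Python scripts to look and compute and a shell command to move; the robot and the scene stay as the last step left them, time stands still between calls to the robot, and variables do not carry over. Pictures are saved under pics/ and viewed, and the job is handed in when it is done.

```bash
mkdir -p pics; ls
python3 - <<'E'
from station import env, camera, camera_params
import cv2
s=env.get_state(); print(s)
for n in ("side","top","wrist"):
    p,d=camera(n); cv2.imwrite(f"pics/{n}0.png",p[:,:,::-1])
    import numpy as np; np.save(f"pics/{n}0.npy",d)
    print(n,camera_params(n))
E
```

```text
pics
{'time_s': 0.0, 'q': array([ 9.80893964e-01,  2.45807751e-01,  1.55899451e+00,  3.06710110e-05,
        1.33869421e+00, -1.74105018e-01]), 'qvel': array([-8.75306356e-04,  5.01353265e-05, -2.35497893e-03, -2.14287754e-03,
       -2.17457567e-04,  1.04831452e-03]), 'tau': array([ 4.43928559e-05, -4.29511642e+01, -3.26126146e+01, -1.77310280e-04,
        5.44975934e-03,  1.21923011e-05]), 'tcp_pos': array([262.41793413, 594.43170325, 403.59453143]), 'tcp_rot': array([-3.68698437e-04,  2.06407650e-01,  9.78465623e-01, -8.77732582e-04]), 'contact_force': array([-0.07733037,  0.01775776, -0.37946143]), 'wrist_torque': array([ 0.04252369, -0.00362843, -0.0028693 ]), 'grip_width': 85.3870831101521}
side {'fx': 471.3971438465483, 'fy': 471.3971438465483, 'cx': 322.9450652637348, 'cy': 230.68370828859585, 'view': array([[ 8.90695215e-01, -4.54557662e-01, -6.27421993e-03,
        -3.98176042e+02],
       [-1.99674256e-01, -3.78783544e-01, -9.03688673e-01,
         1.96984017e+02],
       [ 4.08402039e-01,  8.06163977e-01, -4.28144153e-01,
         6.65819451e+02],
       [ 0.00000000e+00,
[... 284 characters left out ...]
01,  9.02383496e-03, -1.14245134e-01,
         5.09548689e+02],
       [ 1.14441507e-01,  2.55438434e-02, -9.93101532e-01,
         8.57803222e+02],
       [ 0.00000000e+00,  0.00000000e+00,  0.00000000e+00,
         1.00000000e+00]])}
wrist {'fx': 332.7872780161943, 'fy': 332.7872780161943, 'cx': 317.45168883754064, 'cy': 234.14157708686892, 'T_tool_cam': array([[ 4.86485960e-04, -9.46152128e-01, -3.23721971e-01,
         8.28968888e+01],
       [ 9.99999638e-01,  2.34192982e-04,  8.18305889e-04,
         2.58661309e-01],
       [-6.98428444e-04, -3.23722252e-01,  9.46151899e-01,
         2.98191540e+01],
       [ 0.00000000e+00,  0.00000000e+00,  0.00000000e+00,
         1.00000000e+00]])}
```

View pics/side0.png

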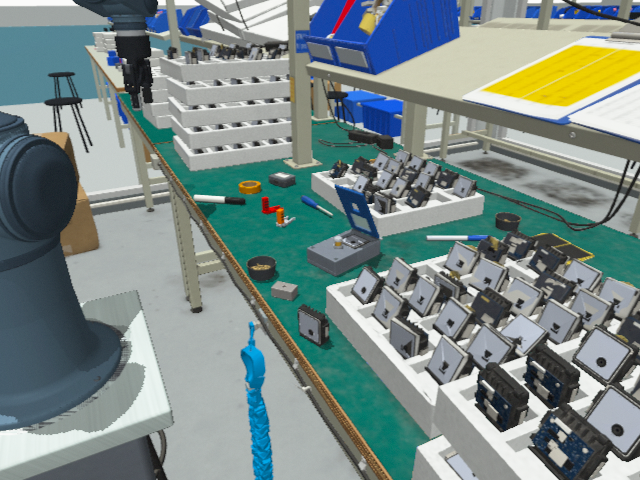

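View pics/top0.png

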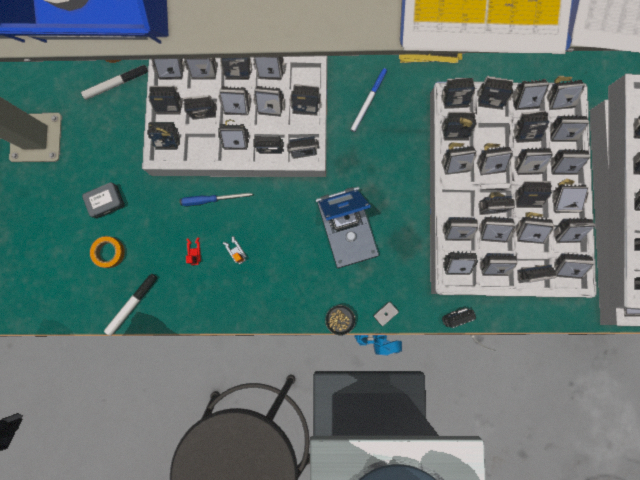

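View pics/wrist0.png

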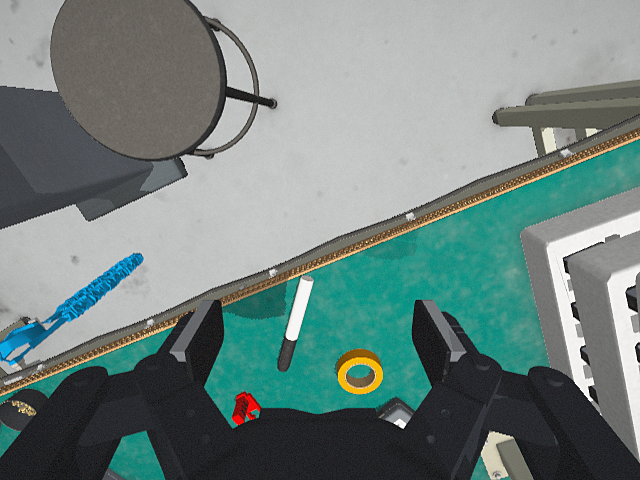

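The top view shows the fixture near (348,228) with its lid open and hinge on the far side. The clip, with its orange tab, is near (235,250), and the red decoy near (193,251). The setting block is at (386,313), the cup at (341,320), the module at (458,317) and the driver at (215,199). Next I zoom in and measure.

```bash
cat > h.py <<'E'
import numpy as np, cv2
from scipy.spatial.transform import Rotation as R
from station import env, camera, camera_params
def K(P): return np.array([[P["fx"],0,P["cx"]],[0,P["fy"],P["cy"]],[0,0,1]])
def T_wc(name,s=None):
    P=camera_params(name)
    if name!="wrist": return np.linalg.inv(P["view"])
    s=s or env.get_state()
    T=np.eye(4);q=s["tcp_rot"];T[:3,:3]=R.from_quat([q[1],q[2],q[3],q[0]]).as_matrix();T[:3,3]=s["tcp_pos"]
    return T@P["T_tool_cam"]
def ray(name,u,v,T):
    d=T[:3,:3]@np.linalg.inv(K(camera_params(name)))@np.array([u,v,1.]); return T[:3,3],d
def onplane(name,u,v,z,T):
    o,d=ray(name,u,v,T); return o+d*(z-o[2])/d[2]
def cloud(name,dep,T):
    P=camera_params(name);v,u=np.mgrid[:480,:640]
    c=np.stack([(u-P["cx"])/P["fx"]*dep,(v-P["cy"])/P["fy"]*dep,dep],-1)
    return c@T[:3,:3].T+T[:3,3]
def proj(name,p,T):
    c=np.linalg.inv(T)[:3,:3]@np.asarray(p)+np.linalg.inv(T)[:3,3]; c=K(camera_params(name))@c; return c[:2]/c[2]
def tri(r1,r2):
    (o1,d1),(o2,d2)=r1,r2
    A=np.stack([d1,-d2],1);t=np.linalg.lstsq(A,o2-o1,rcond=None)[0]
    p,q=o1+d1*t[0],o2+d2*t[1]; return (p+q)/2,np.linalg.norm(p-q)
E
python3 - <<'E'
from h import *
t=cv2.imread("pics/top0.png");s=cv2.imread("pics/side0.png")
a=cv2.resize(t[180:280,180:400],None,fx=3.6,fy=3.6,interpolation=cv2.INTER_NEAREST)
cv2.imwrite("pics/topz.png",a)
b=cv2.resize(s[170:290,240:400],None,fx=4.8,fy=4.8,interpolation=cv2.INTER_NEAREST)
cv2.imwrite("pics/sidez.png",b)
for n,im in(("top",t),("side",s)):
    T=T_wc(n);C=cloud(n,np.load(f"pics/{n}0.npy"),T);print(n,T[:3,3])
    h=cv2.cvtColor(im,cv2.COLOR_BGR2HSV)
    for nm,lo,hi in(("orange",(8,150,120),(18,255,255)),("red",(0,180,120),(6,255,255)),("blue",(105,120,40),(125,255,255)),("brass",(19,60,100),(32,255,255))):
        m=cv2.inRange(h,lo,hi);k,L,S,c=cv2.connectedComponentsWithStats(m)
        for i in range(1,k):
            if S[i,4]>8 and 180<C[L==i].mean(0)[0]<700 and abs(C[L==i].mean(0)[2])<150:
                P=C[L==i];print(n,nm,S[i],c[i].round(1),np.median(P,0).round(1),P.min(0).round(),P.max(0).round())
E
```

```text
top [408.88871985 116.64225913 913.88093287]
top orange [ 90 237  31  31 287] [104.3 251.7] [499.5 552.3  17.1] [409. 117.  13.] [529. 579. 914.]
top orange [233 253   8   9  45] [236.6 256.6] [487.3 291.3  38.9] [479. 285.  33.] [493. 298.  43.]
top red [186 238  14  27 192] [192.6 252.1] [498.8 380.2   5.3] [476. 371.   1.] [526. 395.  43.]
top blue [319 191  51  29 721] [343.9 205.6] [564.2  93.1 115.9] [409.  53.  26.] [607. 138. 914.]
top blue [181 195  36  11 256] [197.6 199.8] [599.4 374.6  13.7] [409. 117.   5.] [610. 407. 914.]
top brass [449 143  14   6  53] [454.7 144.9] [ 681.3 -106.6   78. ] [ 409. -119.   71.] [684. 117. 914.]
top brass [484 143  11   7  39] [488.2 145.9] [ 678.9 -166.9   75.5] [ 409. -178.   71.] [684. 117. 914.]
top brass [559 179  13   6  38] [564.9 181.4] [ 614.9 -306.    64.5] [ 608. -315.   59.] [ 620. -291.   75.]
top brass [526 212  16   6  50] [532.5 214.2] [ 554.1 -239.    74. ] [ 550. -255.   65.] [ 558. -231.   80.]
top brass [ 98 236  12   3  13] [103.2 236.7] [532.7 560.2  -1.9] [527. 552.  -7.] [533. 573.  20.]
top brass [104 237  10   3 
[... 3596 characters left out ...]
ass [466 305   8   6  20] [469.2 307.8] [ 552.1 -245.    79.5] [ 549. -254.   76.] [ 557. -236.   81.]
side brass [616 335  12   7  37] [622.  337.6] [ 598.8 -421.6  133.8] [ 586. -428.  131.] [ 602. -414.  140.]
side brass [296 345  10  13  13] [300.5 351. ] [ 3.424e+02 -1.342e+02  3.000e-01] [ 342. -148.   -2.] [ 343. -115.    2.]
side brass [306 359   8  10  10] [309.5 363.5] [ 3.426e+02 -1.626e+02 -1.000e-01] [ 342. -174.   -2.] [ 343. -151.    1.]
side brass [349 419   8  10  10] [352.4 423.5] [ 3.427e+02 -2.833e+02 -1.000e-01] [ 342. -292.   -2.] [ 344. -275.    1.]
side brass [384 468   9  12  12] [388.1 473.5] [ 3.428e+02 -3.605e+02 -1.000e-01] [ 343. -369.   -2.] [ 343. -353.    1.]
```

Run:
```python
from h import *
T=T_wc("top");C=cloud("top",np.load("pics/top0.npy"),T)
for v,u in((232,280),(270,280),(245,334),(250,365),(225,337),(200,345),(236,351),(227,345)): print(u,v,C[v,u].round(1))
```

```text
280 232 [537.1 215.2   0. ]
280 270 [4.633e+02 2.149e+02 2.000e-01]
334 245 [507.3 110.8  31. ]
365 250 [497.2  53.5  32.7]
337 225 [545.1 104.8  29.6]
345 200 [582.8  90.7  77. ]
351 236 [521.1  79.9  52.2]
345 227 [541.4  89.8  28. ]
```

View pics/topz.png

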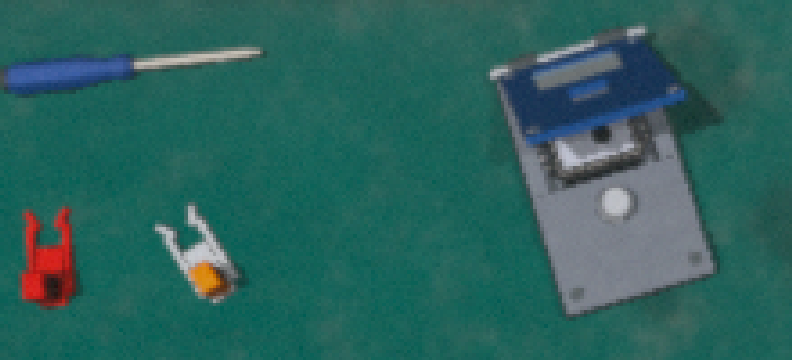

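View pics/sidez.png

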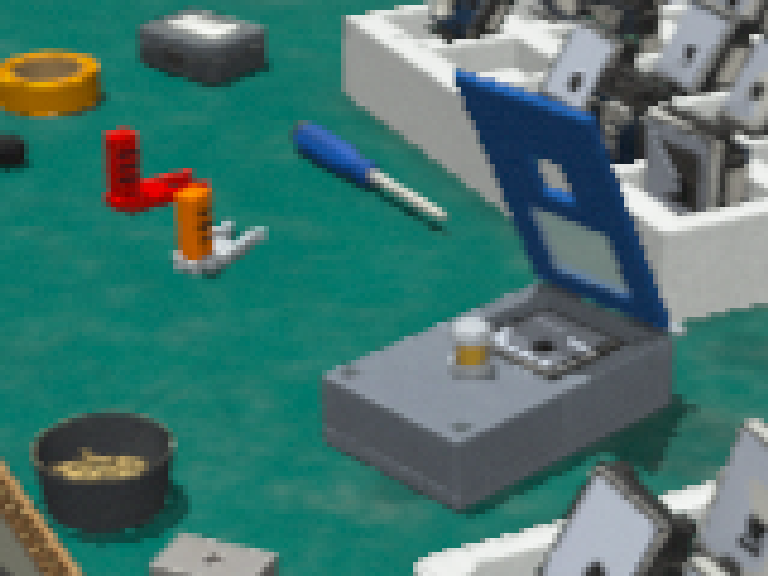

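```bash
cat >> h.py <<'E'
def white_head(im,u0,v0,r=9,th=165):
    g=cv2.cvtColor(im,cv2.COLOR_BGR2GRAY)
    m=((g>th)*255).astype('uint8');k,L,S,c=cv2.connectedComponentsWithStats(m)
    i=[i for i in range(1,k) if abs(c[i][0]-u0)<r and abs(c[i][1]-v0)<r]
    return [(S[j],c[j]) for j in i]
E
python3 - <<'E'
from h import *
t=cv2.imread("pics/top0.png");s=cv2.imread("pics/side0.png")
T=T_wc("top");C=cloud("top",np.load("pics/top0.npy"),T)
# block top
m=((abs(C[...,2]-32)<3)).astype('uint8')*255
b=np.zeros_like(m);b[215:275,315:385]=m[215:275,315:385]
hsv=cv2.cvtColor(t,cv2.COLOR_BGR2HSV);b[hsv[...,1]>110]=0
cn=max(cv2.findContours(b,0,2)[0],key=cv2.contourArea);print("rect",cv2.minAreaRect(cn))
P=np.array([onplane("top",*q[0],32,T) for q in cn])[:,:2].astype('float32')
r=cv2.minAreaRect(P);print(r,cv2.boxPoints(r).round(1))
print("headtop",white_head(t,351,236));print("headside",white_head(s,337.5,239,6,190))
# lid plane
h=cv2.inRange(hsv,(105,120,40),(125,255,255));h[:,:315]=0;h[:,375:]=0;h[:188]=0;h[230:]=0
h=cv2.erode(h,np.ones((3,3)));Q=C[h>0];Q=Q[(Q[:,2]<200)]
c=Q.mean(0);n=np.linalg.svd(Q-c)[2][2];print("lid n",c,n,len(Q),Q.max(0),np.rad2deg(np.arctan2(n[1],n[0])),"angle",np.rad2deg(np.arccos(abs(n[2]))))
S=T_wc("side");D=cloud("side",np.load("pics/side0.npy"),S)
hs=cv2.cvtColor(s,cv2.COLOR_BGR2HSV);h=cv2.inRange(hs,(105,120,40),(125,255,255));h[:,:335]=0;h[:,380:]=0;h[240:]=0;h[:184]=0
h=cv2.erode(h,np.ones((3,3)));Q=D[h>0];Q=Q[(Q[:,2]<200)&(Q[:,0]<650)&(Q[:,0]>480)]
c=Q.mean(0);n=np.linalg.svd(Q-c)[2][2];print("lid n",c,n,len(Q),Q.max(0),np.rad2deg(np.arctan2(n[1],n[0])),"angle",np.rad2deg(np.arccos(abs(n[2]))))
# tab from 2 views
o=cv2.inRange(hsv,(8,110,120),(20,255,255))
for n_,im in(("top",t),("side",s)):
  z=np.load(f"pics/{n_}0.npy");CC=cloud(n_,z,T_wc(n_))
  hv=cv2.cvtColor(im,cv2.COLOR_BGR2HSV)
  m=(abs(CC[...,0]-490)<45)&(abs(CC[...,1]-290)<40)&(CC[...,2]>2.5)&(CC[...,2]<12)&(hv[...,1]<90)
  P=CC[m];print(n_,len(P));
  c,v=P[:,:2].mean(0),np.linalg.svd(P[:,:2]-P[:,:2].mean(0))[2][0];print(c,np.rad2deg(np.arctan2(v[1],v[0])))
  print(cv2.minAreaRect(P[:,:2].astype('float32')),P[:,:2].min(0),P[:,:2].max(0))
E
```

```text
rect ((349.3006896972656, 235.06228637695312), (55.18087387084961, 42.77263641357422), 72.6459732055664)
((525.6922607421875, 82.0929183959961), (102.86534118652344, 79.7730712890625), 16.094970703125) [[465.2 106.2]
 [487.3  29.5]
 [586.2  58. ]
 [564.1 134.7]]
headtop [(array([347, 232,   7,   8,  39], dtype=int32), array([350.28205128, 235.51282051]))]
headside [(array([335, 236,   6,   4,  18], dtype=int32), array([337.5       , 237.33333333]))]
lid n [563.32280133  93.55673991 116.66928151] [0.85669635 0.2516787  0.45025459] 444 [603.45109215 132.13785251 148.54629635] 16.371637762395633 angle 63.239980732589295
lid n [563.51452974  86.36410787 111.59512042] [0.8600148  0.25514114 0.44190219] 538 [603.50348137 130.78098249 147.8442292 ] 16.524076753751732 angle 63.77468875612333
top 154
[502.56568623 301.30111484] -140.85192700651135
((501.3409729003906, 301.6231384277344), (51.779754638671875, 24.133892059326172), 32.440093994140625) [476.81274972 282.25857386] [527.45105996 325.37054902]
side 83
[499.80710102 298.13555523] -144.60989595920475
((500.1633605957031, 303.121337890625), (53.88761901855469, 25.594341278076172), 36.72221755981445) [474.25128966 281.4079409 ] [527.33680418 326.4891458 ]
```

```bash
cat >> h.py <<'E'
FO=np.array([540.6,86.4,0.]);FY=np.deg2rad(16.2)
FR=R.from_euler('z',FY).as_matrix()
def fw(p): return FO+FR@np.asarray(p,float)
def wf(p): return FR.T@(np.asarray(p)-FO)
def toolR(s=None):
    q=(s or env.get_state())["tcp_rot"];return R.from_quat([q[1],q[2],q[3],q[0]]).as_matrix()
def need(tcp=None,yaw=None):
    """tool-frame shift (mm) to TCP target, and level turn with tool -x along yaw (deg)"""
    s=env.get_state();M=toolR(s)
    if tcp is not None: print("shift tool mm",(M.T@(np.asarray(tcp)-s["tcp_pos"])).round(1))
    if yaw is not None:
        y=np.deg2rad(yaw);X=-np.array([np.cos(y),np.sin(y),0]);Z=np.array([0,0,-1.]);G=np.stack([X,np.cross(Z,X),Z],1)
        print("turn units",(np.rad2deg(R.from_matrix(M.T@G).as_rotvec())/6).round(3))
    print("t",round(s["time_s"],2),"tcp",s["tcp_pos"].round(1),"fix",wf(s["tcp_pos"]).round(1),"F",s["contact_force"].round(1),"w",round(s["grip_width"],1))
E
python3 -m pendant '[[[0,0,0],[0,0,-1],1],[[0,0,0],[0,0,-1],1],[[0,0,0],[0,0,-1],1],[[0,0,0],[0,0,-1],1],[[0,0,0],[0,0,-1],1],[[0,0,0],[0,0,-1],1],[[0,0,0],[0,0,-0.7],1]]' 40
python3 -c "
from h import *
need(fw([46,0,404]),16.2)"
```

```text
time_s: 0.85
tcp_pos: [262.5, 594.5, 404.2]
tcp_rot: [-0.0, -0.144, 0.99, -0.0]
contact_force: [-0.1, -0.1, -0.6]
grip_width: 0.1
shift tool mm [-1.676e+02 -5.667e+02  4.000e-01]
turn units [-0.005 -0.006  0.064]
t 0.85 tcp [262.5 594.5 404.2] fix [-125.3  565.6  404.2] F [-0.1 -0.1 -0.6] w 0.1
```

```bash
python3 -m pendant '[[[-0.012,-0.0405,0],[0,0,0],1],[[-0.012,-0.0405,0],[0,0,0],1],[[-0.012,-0.0405,0],[0,0,0],1],[[-0.012,-0.0405,0],[0,0,0],1],[[-0.012,-0.0405,0],[0,0,0],1],[[-0.012,-0.0405,0],[0,0,0],1],[[-0.012,-0.0405,0],[0,0,0],1],[[-0.012,-0.0405,0],[0,0,0],1]]'
python3 -m pendant '[[[-0.012,-0.0405,0],[0,0,0],1],[[-0.012,-0.0405,0],[0,0,0],1],[[-0.012,-0.0405,0],[0,0,0],1],[[-0.012,-0.0405,0],[0,0,0],1],[[-0.012,-0.0405,0],[0,0,0],1],[[-0.012,-0.0405,0],[0,0,0],1],[[0,0,0],[0,0,0],1],[[0,0,0],[0,0,0],1]]'
python3 -c "
from h import *
need(fw([46,0,298]),16.2)
p,d=camera('side');cv2.imwrite('pics/side1.png',p[:,:,::-1])
p,d=camera('wrist');cv2.imwrite('pics/wrist1.png',p[:,:,::-1])
"
```

```text
time_s: 1.65
tcp_pos: [446.5, 309.3, 404.5]
tcp_rot: [-0.0, -0.142, 0.99, -0.0]
contact_force: [-0.1, -0.3, 0.6]
grip_width: -0.5
time_s: 2.45
tcp_pos: [583.7, 97.4, 404.2]
tcp_rot: [-0.001, -0.142, 0.99, 0.0]
contact_force: [0.0, 0.7, -0.5]
grip_width: -0.0
shift tool mm [ -1.7   1.4 106.2]
turn units [ 0.007 -0.01   0.014]
t 2.45 tcp [583.7  97.4 404.2] fix [ 44.5  -1.5 404.2] F [ 0.   0.7 -0.5] w -0.0
```

View pics/side1.png

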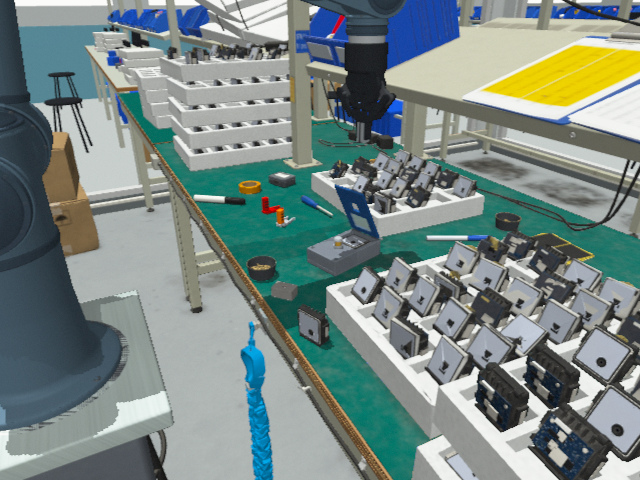

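View pics/wrist1.png

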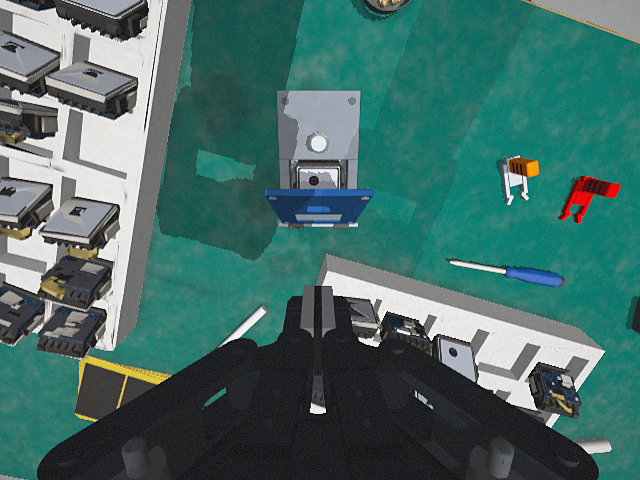

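The wrist view shows the fixture square to the tool, with the stud head at (318,143), the lid's outer face at (318,208) and the clip at (515,180). This view can also serve to measure the clip.

```bash
cat > clipm.py <<'E'
from h import *
import sys
def clipm(im,name,T,box,tag):
    u0,v0,u1,v1=box
    hv=cv2.cvtColor(im,cv2.COLOR_BGR2HSV)
    m=((hv[...,1]<70)&(hv[...,2]>120)).astype('uint8')*255
    mm=np.zeros_like(m);mm[v0:v1,u0:u1]=m[v0:v1,u0:u1]
    k,L,S,c=cv2.connectedComponentsWithStats(mm)
    pts=[];
    for i in range(1,k):
        if S[i,4]>15:
            v,u=np.nonzero(L==i);pts+= [onplane(name,a,b,6,T)[:2] for a,b in zip(u,v)]
    P=np.array(pts);r=cv2.minAreaRect(P.astype('float32'));print(tag,"steel n",len(P),r,"\n",cv2.boxPoints(r).round(1).tolist())
    o=cv2.inRange(hv,(8,110,90),(22,255,255));o[:v0]=0;o[v1:]=0;o[:,:u0]=0;o[:,u1:]=0
    return P,o
E
python3 - <<'E'
from clipm import *
im=cv2.imread("pics/wrist1.png");T=T_wc("wrist")
P,o=clipm(im,"wrist",T,(490,145,550,215),"wrist1")
print("stud head",white_head(im,318,143,8,170)); 
for S,c in white_head(im,318,143,8,170): w=onplane("wrist",*c,52,T);print(w.round(1),wf(w).round(1))
r1=ray("wrist",*white_head(im,318,143,8,170)[0][1],T)
Tt=T_wc("top");r2=ray("top",350.3,235.5,Tt);a=tri(r1,r2);print("tri",a,wf(a[0]))
cv2.imwrite("pics/clipz1.png",cv2.resize(im[140:230,480:640],None,fx=5,fy=5,interpolation=cv2.INTER_NEAREST))
E
```

```text
wrist1 steel n 480 ((500.986083984375, 303.79742431640625), (53.341064453125, 23.594038009643555), 32.77213668823242) 
 [[472.20001220703125, 299.29998779296875], [484.8999938964844, 279.3999938964844], [529.7999877929688, 308.29998779296875], [517.0, 328.20001220703125]]
stud head [(array([311, 132,  16,  20, 219], dtype=int32), array([318.52511416, 142.14155251]))]
[521.7  82.   52. ] [-19.4   1.   52. ]
tri (array([521.02251265,  81.6390069 ,  61.15049803]), np.float64(0.397338604703504)) [-20.12841222   0.88999324  61.15049803]
```

View pics/clipz1.png

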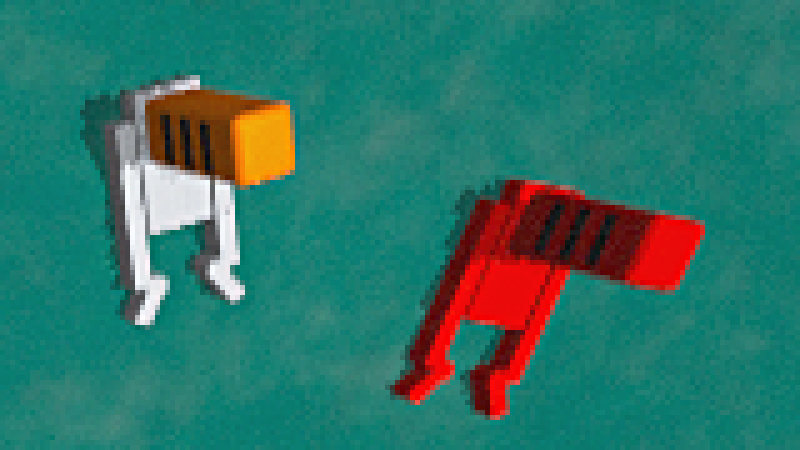

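```bash
python3 -m pendant '[[[0,0.0015,0.035],[0,0,0],1],[[0,0,0.035],[0,0,0],1],[[0,0,0.034],[0,0,0],1],[[0.01,0,0],[0,0,0],1],[[0.01,0,0],[0,0,0],1],[[0.011,0,0.002],[0,0,0],1],[[0.011,0,0.003],[0,0,0],1]]'
python3 -m pendant '[[[0.01,0,0.01],[0,0,0],1],[[0.01,0,0.01],[0,0,0],1],[[0.009,0,0.014],[0,0,0],1],[[0.008,0,0.014],[0,0,0],1],[[0,0,0],[0,0,0],1]]'
python3 -c "
from h import *
need()
p,d=camera('side');cv2.imwrite('pics/side2.png',p[130:330,200:440,::-1].repeat(3,0).repeat(3,1))
"
```

```text
time_s: 3.25
tcp_pos: [542.7, 87.6, 298.2]
tcp_rot: [0.002, -0.143, 0.99, -0.0]
contact_force: [1.4, 0.3, -0.6]
grip_width: 0.1
time_s: 3.75
tcp_pos: [505.1, 76.9, 244.9]
tcp_rot: [-0.003, -0.142, 0.99, 0.001]
contact_force: [-0.2, -0.1, -0.0]
grip_width: 0.3
t 3.75 tcp [505.1  76.9 244.9] fix [-36.8   0.8 244.9] F [-0.2 -0.1 -0. ] w 0.3
```

View pics/side2.png

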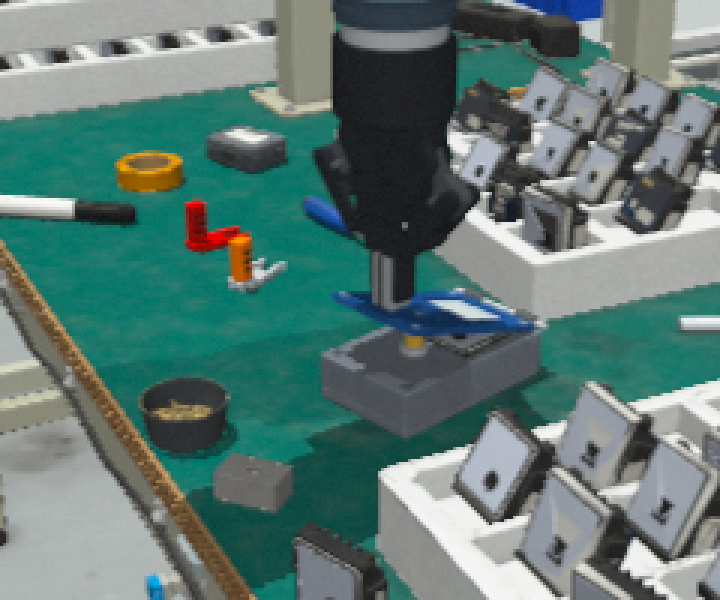

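The lid has followed the fingertips down to about 15–20° and lies just above the stud. I keep pressing.

```bash
python3 -m pendant '[[[0.005,0,0.01],[0,0,0],1],[[0.004,0,0.01],[0,0,0],1],[[0,0,0.007],[0,0,0],1],[[0,0,0.004],[0,0,0],1],[[0,0,0.002],[0,0,0],1],[[0,0,0],[0,0,0],1]]'
python3 -c "
from h import *
need()"
```

```text
time_s: 4.4
tcp_pos: [498.7, 74.7, 214.4]
tcp_rot: [-0.0, -0.142, 0.99, 0.0]
contact_force: [-0.2, -0.3, 0.4]
grip_width: 0.1
t 4.4 tcp [498.7  74.7 214.4] fix [-43.5   0.4 214.4] F [-0.2 -0.3  0.4] w 0.1
```

```bash
python3 -m pendant '[[[0,0,0.002],[0,0,0],1],[[0,0,0.002],[0,0,0],1],[[0,0,0.001],[0,0,0],1],[[0,0,0],[0,0,0],1]]'
python3 -m pendant '[[[0,0,0.001],[0,0,0],1],[[0,0,0],[0,0,0],1]]'
```

```text
time_s: 4.8
tcp_pos: [499.0, 74.6, 210.4]
tcp_rot: [0.0, -0.142, 0.99, -0.0]
contact_force: [-3.1, -0.2, 5.4]
grip_width: 0.1
time_s: 5.0
tcp_pos: [499.2, 74.6, 210.2]
tcp_rot: [-0.0, -0.143, 0.99, -0.0]
contact_force: [-6.0, -1.1, 13.1]
grip_width: -0.3
```

The contact is firm at tip height 37 mm, with 13 N, so the lid should be shut. I retract, open the gripper and look at both the lid and the clip.

```bash
python3 -m pendant '[[[0,0,-0.03],[0,0,0],0],[[0,0,-0.04],[0,0,0],0],[[0,0,-0.04],[0,0,0],0],[[0,0,0],[0,0,0],0]]'
python3 -c "
from h import *
need([434,263,320],26)
p,d=camera('side');cv2.imwrite('pics/side3.png',p[130:330,200:440,::-1].repeat(3,0).repeat(3,1))
"
```

```text
time_s: 5.4
tcp_pos: [500.8, 74.6, 325.1]
tcp_rot: [0.006, -0.143, 0.99, -0.001]
contact_force: [0.7, -0.4, -0.5]
grip_width: 58.2
shift tool mm [ 11.  199.6   4.1]
turn units [-0.051  0.108 -1.602]
t 5.4 tcp [500.8  74.6 325.1] fix [-4.150e+01 -2.000e-01  3.251e+02] F [ 0.7 -0.4 -0.5] w 58.2
```

View pics/side3.png

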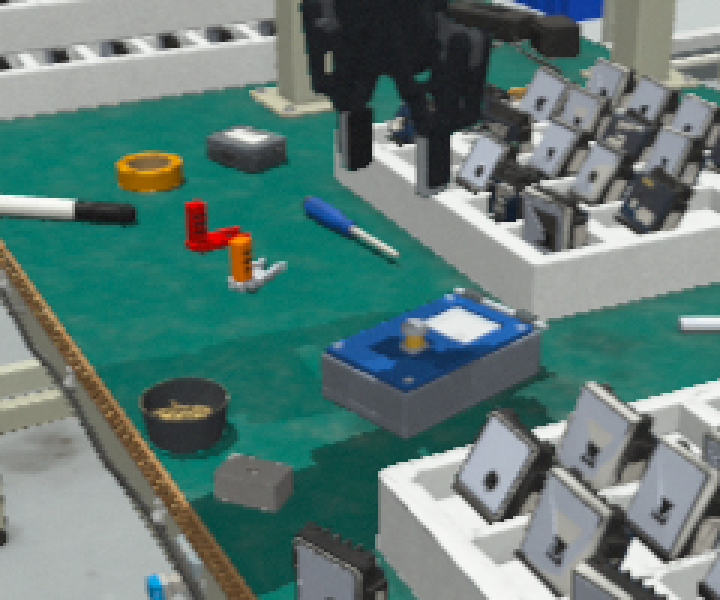

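The lid lies flat with the stud standing through it. Next I move near the clip.

```bash
python3 -m pendant '[[[0.002,0.04,0],[0,0,0],0],[[0.002,0.04,0],[0,0,0],0],[[0.002,0.04,0],[0,0,0],0],[[0.003,0.04,0.002],[0,0,0],0],[[0.002,0.04,0.002],[0,0,0],0],[[0,0,0],[0,0,-0.8],0],[[0,0,0],[0,0,-0.8],0],[[0,0,0],[0,0,0],0]]'
python3 -c "
from h import *
need([434,263,320],26)
T=T_wc('wrist');p,d=camera('wrist');cv2.imwrite('pics/wrist4.png',p[:,:,::-1]);np.savez('pics/wrist4.npz',d=d,T=T)
"
```

```text
time_s: 6.25
tcp_pos: [431.2, 263.6, 313.2]
tcp_rot: [-0.001, -0.225, 0.974, -0.0]
contact_force: [-0.5, -0.2, -0.3]
grip_width: 84.8
shift tool mm [-2.3 -1.8 -6.9]
turn units [ 0.003 -0.025  0.002]
t 6.25 tcp [431.2 263.6 313.2] fix [-55.7 200.7 313.2] F [-0.5 -0.2 -0.3] w 84.8
```

View pics/wrist4.png

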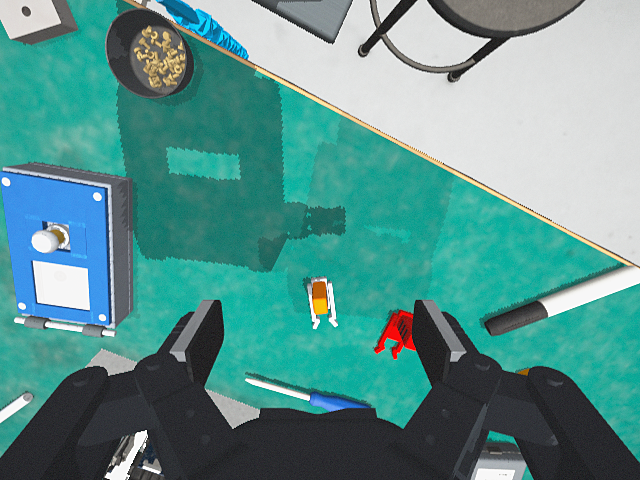

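Run:
```python
from clipm import *
im=cv2.imread("pics/wrist4.png");z=np.load("pics/wrist4.npz");T=z["T"]
P,o=clipm(im,"wrist",T,(295,265,350,340),"w4")
hv=cv2.cvtColor(im,cv2.COLOR_BGR2HSV)
ot=o.copy();ot[hv[...,2]<210]=0
for m,n in((o,"all"),(ot,"bright")):
    cn=max(cv2.findContours(m,0,2)[0],key=cv2.contourArea);M=cv2.moments(cn);c=(M['m10']/M['m00'],M['m01']/M['m00']);print(n,c,cv2.minAreaRect(cn),cv2.boundingRect(cn))
    w=[onplane("wrist",*q[0],40,T)[:2] for q in cn];r=cv2.minAreaRect(np.array(w,'float32'));print("z40",onplane("wrist",*c,40,T).round(1),r)
C=cloud("wrist",z["d"],T)
Q=C[(o>0)];Q=Q[Q[:,2]>36];print("tab top cloud",len(Q),Q.mean(0),Q.min(0),Q.max(0))
m=(abs(C[...,0]-495)<50)&(abs(C[...,1]-298)<45)&(C[...,2]>3)&(C[...,2]<9)&(hv[...,1]<80);r=cv2.minAreaRect(C[m][:,:2].astype('float32'));print("cloud steel",m.sum(),C[m].mean(0),r)
cv2.imwrite("pics/clipz4.png",cv2.resize(im[265:345,270:370],None,fx=7,fy=7,interpolation=cv2.INTER_NEAREST))
```

```text
w4 steel n 549 ((501.28814697265625, 302.2227783203125), (54.51033020019531, 23.962705612182617), 33.91634750366211) 
 [[472.0, 297.0], [485.3999938964844, 277.1000061035156], [530.5999755859375, 307.5], [517.2000122070312, 327.3999938964844]]
all (319.2634207240949, 297.85601331668744) ((318.9352722167969, 297.5056457519531), (32.5294189453125, 14.423830032348633), 85.03025817871094) (312, 281, 16, 34)
z40 [480.3 289.3  40. ] ((480.3725891113281, 289.00701904296875), (30.415205001831055, 11.967046737670898), 30.92200469970703)
bright (319.72278911564626, 305.5841836734694) ((319.71002197265625, 305.469970703125), (16.404878616333008, 14.000715255737305), 81.8698959350586) (312, 298, 16, 17)
z40 [486.7 292.8  40. ] ((486.6654968261719, 292.8082580566406), (15.408748626708984, 11.717440605163574), 33.6947135925293)
tab top cloud 120 [485.00538509 292.08792516  39.73200151] [478.02617016 284.90375422  36.05266164] [495.69593614 301.18530276  42.41454889]
cloud steel 515 [500.05342759 302.8802217    6.8049702 ] ((501.5943298339844, 302.8271179199219), (52.815185546875, 23.701433181762695), 33.29457092285156)
```

View pics/clipz4.png

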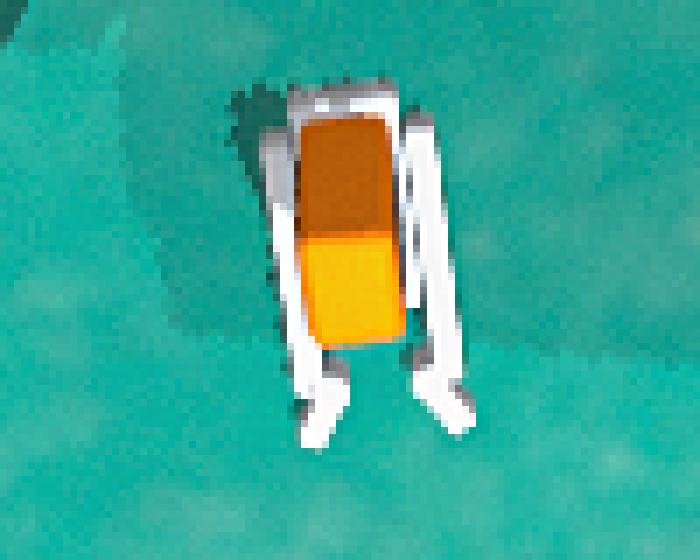

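Steel outline and tab top agree on yaw 33.7° and tab centre (486.7, 292.8). The tab top comes out 15.4 x 11.7 mm at z = 40.

Run:
```python
from h import *
z=np.load("pics/wrist4.npz");T=z["T"];T2=T_wc("top")
t=cv2.imread("pics/top0.png");hv=cv2.cvtColor(t,cv2.COLOR_BGR2HSV)
m=cv2.inRange(hv,(8,150,200),(22,255,255));m[:,:225]=0;m[:,248:]=0;m[:245]=0;m[268:]=0;M=cv2.moments(m,True);c=(M['m10']/M['m00'],M['m01']/M['m00'])
print(c,M['m00'],tri(ray("wrist",319.7,305.6,T),ray("top",*c,T2)),env.pinch_z)
need([486.7,292.8,240],33.7)
```

```text
(236.05714285714285, 256.25714285714287) 35.0 (array([486.95222046, 292.62435957,  39.53979027]), np.float64(0.6163667336587639)) 154.70000000000002
shift tool mm [-62.8   2.3  73.2]
turn units [ 0.005 -0.021 -1.301]
t 6.3 tcp [431.4 263.4 313.4] fix [-55.5 200.4 313.4] F [-0.8 -1.   0.9] w 85.5
```

```bash
python3 -m pendant '[[[0,0,0],[0,-0.02,-0.65],0.5],[[0,0,0],[0,0,-0.65],0.5],[[0,0,0],[0,0,0],0.5]]' 60
python3 -c "
from h import *
need([486.7,292.8,230],33.7)"
```

```text
time_s: 6.6
tcp_pos: [431.8, 263.0, 314.0]
tcp_rot: [0.0, -0.289, 0.957, 0.0]
contact_force: [0.0, -0.5, 0.3]
grip_width: 43.9
shift tool mm [-62.1  -5.6  84.1]
turn units [ 0.001  0.01  -0.009]
t 6.6 tcp [431.8 263.  314. ] fix [-55.2 200.  314. ] F [ 0.  -0.5  0.3] w 43.9
```

```bash
python3 -m pendant '[[[-0.031,-0.003,0.02],[0,0,0],0.5],[[-0.031,-0.0026,0.02],[0,0,0],0.5],[[0,0,0.022],[0,0,0],0.5],[[0,0,0.022],[0,0,0],0.5],[[0,0,0],[0,0,0],0.5]]'
python3 -c "
from h import *
need([486.7,292.8,182],33.7)
p,d=camera('wrist');cv2.imwrite('pics/wrist5.png',p[:,:,::-1])
"
```

```text
time_s: 7.1
tcp_pos: [485.2, 292.5, 227.0]
tcp_rot: [-0.003, -0.289, 0.957, 0.0]
contact_force: [-0.1, -0.7, -0.7]
grip_width: 42.6
shift tool mm [-1.6 -0.6 45. ]
turn units [ 0.016 -0.052 -0.013]
t 7.1 tcp [485.2 292.5 227. ] fix [  4.3 213.4 227. ] F [-0.1 -0.7 -0.7] w 42.6
```

View pics/wrist5.png

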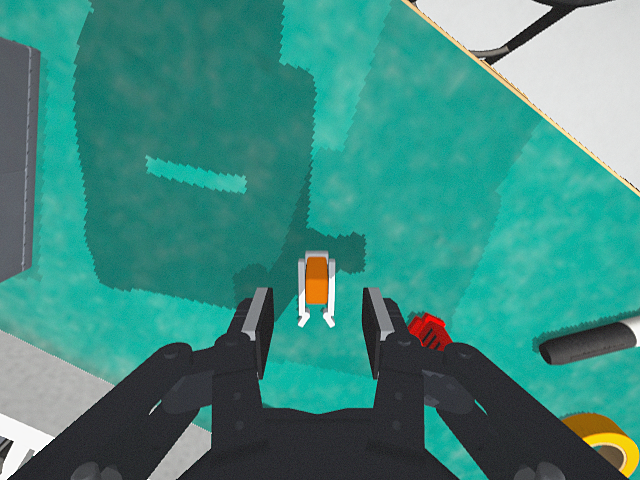

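The tab at (317,280) is centred between the pads and square to them. The red clip at (430,330) is clear of the right finger. I descend and grip.

```bash
python3 -m pendant '[[[-0.0016,-0.0006,0.012],[0,0,0],0.66],[[0,0,0.012],[0,0,0],0.66],[[0,0,0.012],[0,0,0],0.66],[[0,0,0.009],[0,0,0],0.66],[[0,0,0],[0,0,0],0.66]]'
python3 -m pendant '[[[0,0,0],[0,0,0],1],[[0,0,0],[0,0,0],1],[[0,0,0],[0,0,0],1],[[0,0,0],[0,0,0],1]]' 60
python3 -c "
from h import *
need([486.7,292.8,182],33.7)"
```

```text
time_s: 7.65
tcp_pos: [487.6, 293.5, 184.0]
tcp_rot: [-0.001, -0.29, 0.957, 0.0]
contact_force: [0.4, 1.0, -0.4]
grip_width: 28.9
time_s: 8.05
tcp_pos: [488.5, 293.8, 186.2]
tcp_rot: [0.001, -0.29, 0.957, 0.0]
contact_force: [1.0, 0.1, -0.3]
grip_width: 10.6
shift tool mm [2.  0.2 4.2]
turn units [-0.004  0.026  0.012]
t 8.05 tcp [488.5 293.8 186.2] fix [  7.8 213.7 186.2] F [ 1.   0.1 -0.3] w 10.6
```

```bash
python3 -m pendant '[[[0,0,0],[0,0,0],1],[[0,0,0],[0,0,0],1]]'
python3 -m pendant '[[[0,0,0],[0,0,0],1]]'
python3 -m pendant '[[[0,0,-0.01],[0,0,0],1],[[0,0,-0.02],[0,0,0],1],[[0,0,-0.03],[0,0,0],1],[[0,0,0],[0,0,0],1]]'
python3 -c "
from h import *
p,d=camera('wrist');cv2.imwrite('pics/wrist6.png',p[:,:,::-1])
p,d=camera('side');cv2.imwrite('pics/side6.png',p[130:330,200:440,::-1].repeat(3,0).repeat(3,1))
need([486.7,292.8,182],33.7)"
```

```text
time_s: 8.25
tcp_pos: [488.4, 293.8, 186.1]
tcp_rot: [0.001, -0.291, 0.957, 0.0]
contact_force: [-0.2, 0.0, 0.7]
grip_width: 10.8
time_s: 8.35
tcp_pos: [488.4, 293.8, 186.1]
tcp_rot: [0.001, -0.291, 0.957, 0.0]
contact_force: [-0.2, -0.4, 0.7]
grip_width: 10.9
time_s: 8.75
tcp_pos: [490.0, 294.4, 250.8]
tcp_rot: [0.005, -0.291, 0.957, 0.0]
contact_force: [0.1, 0.3, -0.1]
grip_width: 10.8
shift tool mm [ 2.3  0.2 64.9]
turn units [-0.007  0.038  0.013]
t 8.85 tcp [488.5 293.8 246.9] fix [  7.8 213.7 246.9] F [-0.3 -0.2 -0.6] w 10.4
```

View pics/wrist6.png

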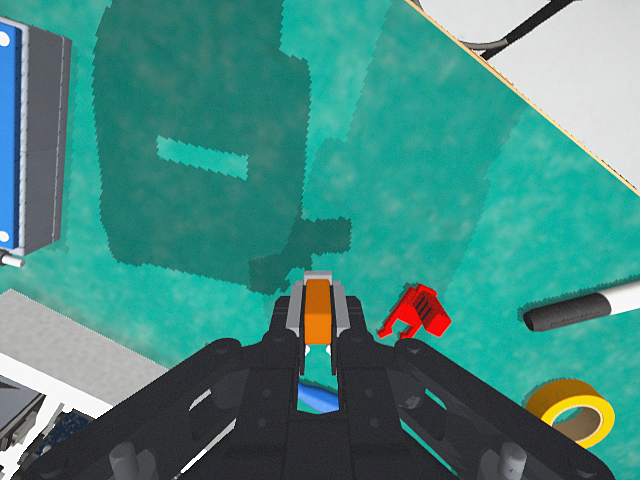

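View pics/side6.png

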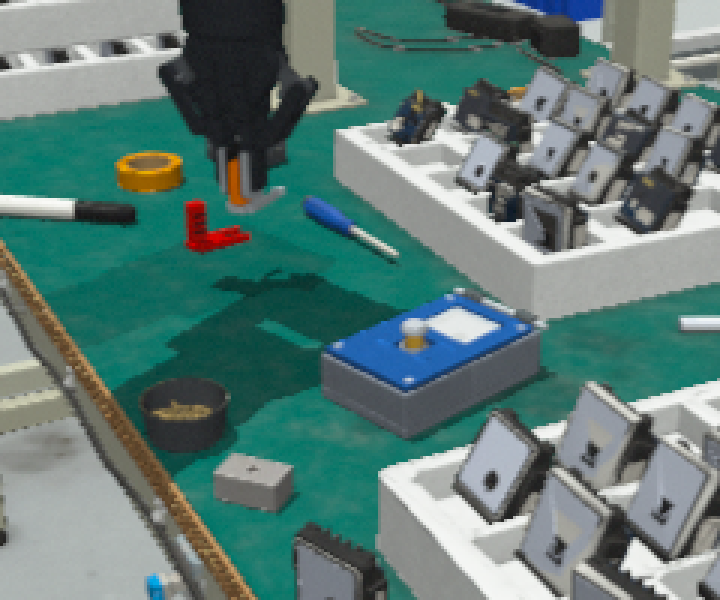

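The clip is gripped and lifted level. It lay at z = 0 with TCP z = 186.1, and its eye is about 28 mm ahead of the TCP. On the way I measure the stud from straight above.

```bash
python3 -m pendant '[[[0,0,-0.02],[0,0,0.97],1],[[0,0,-0.02],[0,0.03,0.97],1],[[0,0,0],[0,0,0.97],1],[[0,0,0],[0,0,0],1]]'
python3 -c "
from h import *
need(fw([63,0.5,290]),16.2)"
```

```text
time_s: 9.25
tcp_pos: [487.9, 293.5, 285.2]
tcp_rot: [-0.001, -0.142, 0.99, -0.0]
contact_force: [0.3, -0.4, -1.7]
grip_width: 10.7
shift tool mm [ -55.4 -213.2   -4.9]
turn units [-0.002 -0.022  0.022]
t 9.25 tcp [487.9 293.5 285.2] fix [  7.1 213.6 285.2] F [ 0.3 -0.4 -1.7] w 10.7
```

```bash
python3 -m pendant '[[[-0.009,-0.0355,0],[0,0,0],1],[[-0.009,-0.0355,-0.002],[0,0,0],1],[[-0.009,-0.0355,-0.002],[0,0,0],1],[[-0.009,-0.0355,0],[0,0,0],1],[[-0.009,-0.0355,0],[0,0,0],1],[[-0.009,-0.0355,0],[0,0,0],1],[[0,0,0],[0,0,0],1],[[0,0,0],[0,0,0],1]]'
python3 -c "
from h import *
need(fw([63,0.5,290]),16.2)
T=T_wc('wrist');p,d=camera('wrist');cv2.imwrite('pics/wrist7.png',p[:,:,::-1]);np.savez('pics/wrist7.npz',d=d,T=T)
print(proj('wrist',fw([-20,0,52]),T))
"
```

```text
time_s: 10.05
tcp_pos: [599.5, 103.8, 288.2]
tcp_rot: [-0.002, -0.142, 0.99, 0.0]
contact_force: [-0.1, 0.4, -1.0]
grip_width: 10.9
shift tool mm [-1.6  0.2 -1.8]
turn units [ 0.011 -0.037  0.02 ]
t 10.05 tcp [599.5 103.8 288.2] fix [ 61.4   0.3 288.2] F [-0.1  0.4 -1. ] w 10.9
[316.80688788 124.354761  ]
```

View pics/wrist7.png

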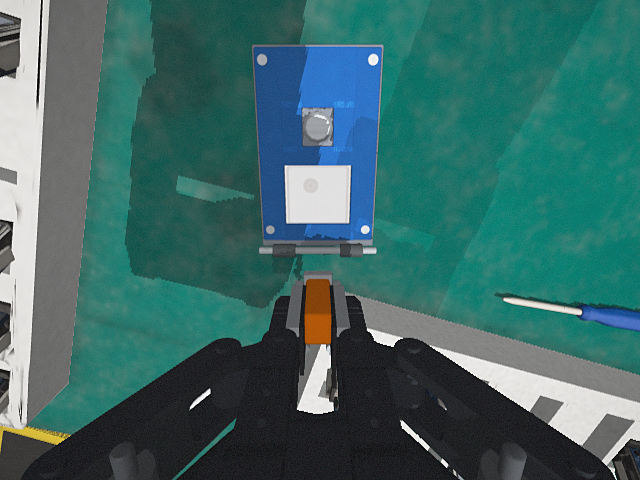

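Run:
```python
from h import *
im=cv2.imread("pics/wrist7.png");z=np.load("pics/wrist7.npz");T=z["T"]
g=cv2.cvtColor(im,cv2.COLOR_BGR2GRAY);g2=cv2.resize(g[95:160,285:350],None,fx=8,fy=8,interpolation=cv2.INTER_CUBIC)
c=cv2.HoughCircles(g2,cv2.HOUGH_GRADIENT,1,30,param1=80,param2=20,minRadius=70,maxRadius=140)
for x,y,r in c[0][:4]:
    u,v=285+(x+.5)/8-.5,95+(y+.5)/8-.5;w=onplane("wrist",u,v,52,T);print(u,v,r/8,"mm r",r/8/332*(T[2,3]-52),w.round(1),wf(w).round(2))
o=cv2.cvtColor(g2,cv2.COLOR_GRAY2BGR)
for x,y,r in c[0][:1]: cv2.circle(o,(int(x),int(y)),int(r),(0,0,255),1)
cv2.imwrite("pics/head7.png",o)
hv=cv2.cvtColor(im,cv2.COLOR_BGR2HSV);m=cv2.inRange(hv,(100,110,60),(125,255,255));m[:,:245]=0;m[:,390:]=0;m[250:]=0
cn=max(cv2.findContours(cv2.morphologyEx(m,3,np.ones((5,5))),0,2)[0],key=cv2.contourArea)
P=np.array([onplane("wrist",*q[0],37,T)[:2] for q in cn],'float32');r=cv2.minAreaRect(P);print(r,wf([*r[0],37]))
C=cloud("wrist",z["d"],T);m=cv2.erode(m,np.ones((5,5)));Q=C[m>0];cc=Q.mean(0);n=np.linalg.svd(Q-cc)[2][2];print("lid z",cc,"tilt deg",np.rad2deg(np.arccos(abs(n[2]))))
b=(g2*0)
```

```text
317.75 127.625 11.25 mm r 7.003631618712626 [523.   81.9  52. ] [-18.16   0.56  52.  ]
((537.5387573242188, 85.82649993896484), (120.4166030883789, 75.83232116699219), 16.388328552246094) [-3.09969343  0.30333099 37.        ]
lid z [523.98939737  81.8690483   38.81466085] tilt deg 0.16896470758822968
```

View pics/head7.png

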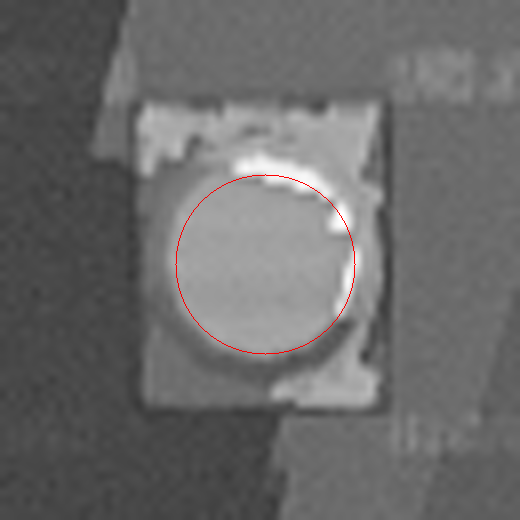

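The stud head's top is at (318,127). That puts it in my fixture frame at about (-18.4, 0.5), which agrees with the lid outline. The lid's tilt is 0.2°, so it is shut. I move to the standoff in front of the stud.

```bash
python3 -m pendant '[[[0.038,0,0],[0,-0.03,0.02],1],[[0.038,0,0],[0,0,0],1],[[0.038,0,0],[0,0,0],1],[[0.038,0,0],[0,0,0],1],[[0,0,0.02],[0,0,0],1],[[0,0,0.02],[0,0,0],1],[[0,0,0.013],[0,0,0],1],[[0,0,0],[0,0,0],1]]'
python3 -m pendant '[[[0,0,0],[0,0,0],1]]'
python3 -c "
from h import *
need(fw([-91.4,0.45,224.8]),16.3)
p,d=camera('side');cv2.imwrite('pics/side8.png',p[:,:,::-1]);cv2.imwrite('pics/side8z.png',cv2.resize(p[190:290,270:400,::-1],None,fx=6,fy=6,interpolation=2))
p,d=camera('top');cv2.imwrite('pics/top8.png',p[:,:,::-1]);cv2.imwrite('pics/top8z.png',cv2.resize(p[180:300,290:430,::-1],None,fx=5,fy=5,interpolation=2))
"
```

```text
time_s: 10.9
tcp_pos: [452.6, 62.8, 234.5]
tcp_rot: [-0.001, -0.142, 0.99, 0.001]
contact_force: [-0.5, 0.5, -0.6]
grip_width: 10.5
time_s: 11.0
tcp_pos: [454.0, 62.4, 236.5]
tcp_rot: [0.001, -0.142, 0.99, 0.0]
contact_force: [-0.0, -0.2, -1.1]
grip_width: 10.6
shift tool mm [ 1.6 -0.7 11.7]
turn units [ 0.002  0.014 -0.005]
t 11.0 tcp [454.   62.4 236.5] fix [-89.8   1.1 236.5] F [-0.  -0.2 -1.1] w 10.6
```

View pics/side8z.png

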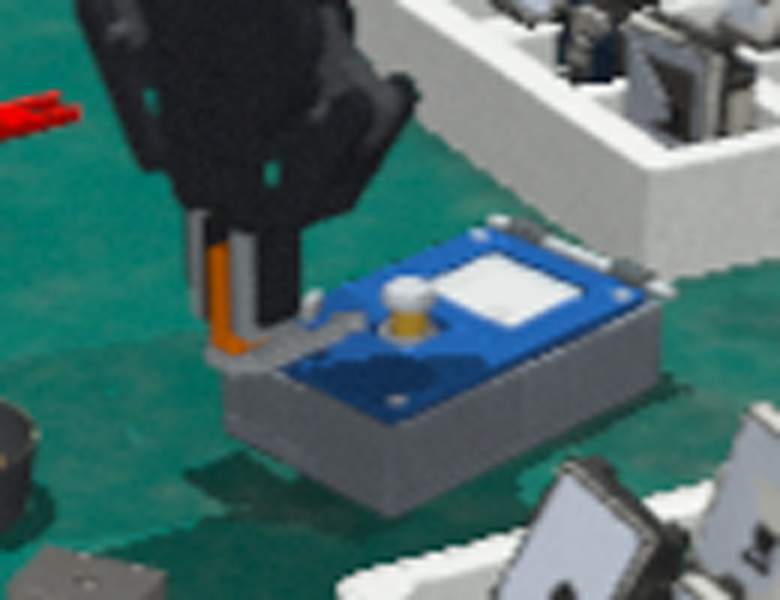

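View pics/top8z.png

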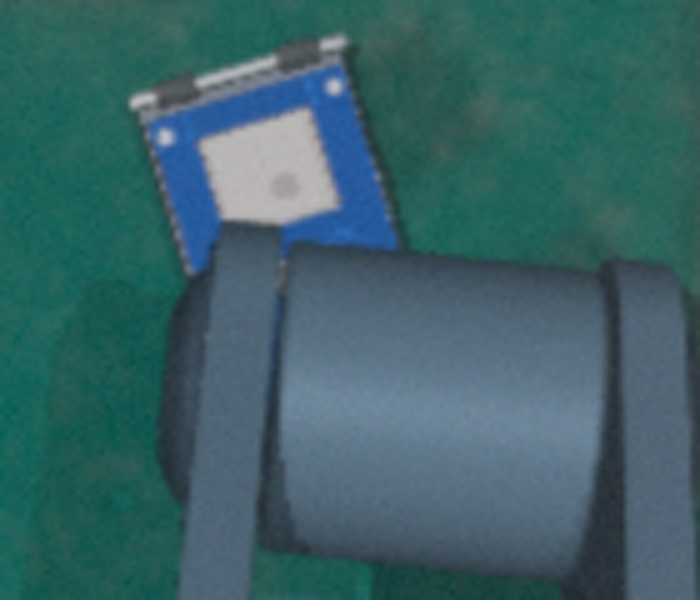

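The side view shows the clip level and square, with its jaws just short of the stud. The arm hides the stud in the top view. I lower the clip and check its height from the side depth.

```bash
python3 -m pendant '[[[0.0015,-0.0006,0.006],[0,0,0],1],[[0,0,0.0055],[0,0,0],1],[[0,0,0],[0,0,0],1],[[0,0,0],[0,0,0],1]]'
python3 - <<'E'
from h import *
need(fw([-91.4,0.45,224.8]),16.3)
p,d=camera('side');cv2.imwrite('pics/side9.png',p[:,:,::-1]);cv2.imwrite('pics/side9z.png',cv2.resize(p[200:280,290:390,::-1],None,fx=7,fy=7,interpolation=2))
T=T_wc('side');C=cloud('side',d,T);F=(C-FO)@FR
hv=cv2.cvtColor(p,cv2.COLOR_RGB2HSV)
m=(F[...,0]>-85)&(F[...,0]<-45)&(abs(F[...,1])<16)&(F[...,2]>39)&(F[...,2]<50)&(hv[...,1]<70)
print(m.sum(),np.percentile(F[m],[5,50,80,95],axis=0).round(1))
m=(F[...,0]>-60)&(F[...,0]<-40)&(abs(F[...,1])>22)&(abs(F[...,1])<38)&(F[...,2]>30)&(F[...,2]<45)
print("lid",m.sum(),np.median(F[m],0))
E
```

```text
time_s: 11.5
tcp_pos: [452.7, 60.9, 224.9]
tcp_rot: [0.001, -0.141, 0.99, 0.0]
contact_force: [0.5, -0.0, -0.9]
grip_width: 10.7
shift tool mm [-0.1  0.4  0.1]
turn units [ 0.001  0.015 -0.018]
t 11.5 tcp [452.7  60.9 224.9] fix [-9.150e+01  1.000e-01  2.249e+02] F [ 0.5 -0.  -0.9] w 10.7
66 [[-82.7 -11.1  42.1]
 [-67.8  -8.4  45.5]
 [-56.9  -1.6  47.3]
 [-54.    9.1  48.1]]
lid 61 [-50.00122104 -32.83483205  38.87555605]
```

View pics/side9z.png

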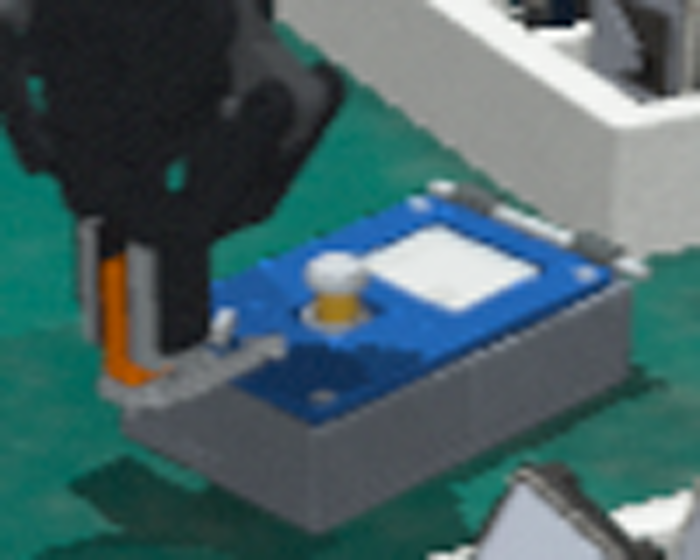

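```bash
python3 -m pendant '[[[-0.008,0,0],[0,0,0],1],[[-0.008,0,0],[0,0,0],1],[[-0.006,0,0],[0,0,0],1],[[0,0,0],[0,0,0],1]]' 80
python3 -m pendant '[[[-0.003,0,0],[0,0,0],1],[[-0.003,0,0],[0,0,0],1],[[-0.003,0,0],[0,0,0],1],[[0,0,0],[0,0,0],1]]'
python3 -c "
from h import *
need(fw([-46.4,0.45,224.8]),16.3)
p,d=camera('side');cv2.imwrite('pics/side10z.png',cv2.resize(p[200:280,290:390,::-1],None,fx=7,fy=7,interpolation=2))
"
```

```text
time_s: 11.95
tcp_pos: [474.9, 67.2, 225.5]
tcp_rot: [0.002, -0.141, 0.99, 0.0]
contact_force: [-0.2, 0.4, -1.1]
grip_width: 10.4
time_s: 12.35
tcp_pos: [482.8, 69.7, 225.2]
tcp_rot: [0.001, -0.141, 0.99, 0.0]
contact_force: [0.6, 0.5, -0.8]
grip_width: 10.6
shift tool mm [-13.7   0.4   0.5]
turn units [-0.002  0.023 -0.016]
t 12.35 tcp [482.8  69.7 225.2] fix [-60.1   0.  225.2] F [ 0.6  0.5 -0.8] w 10.6
```

View pics/side10z.png

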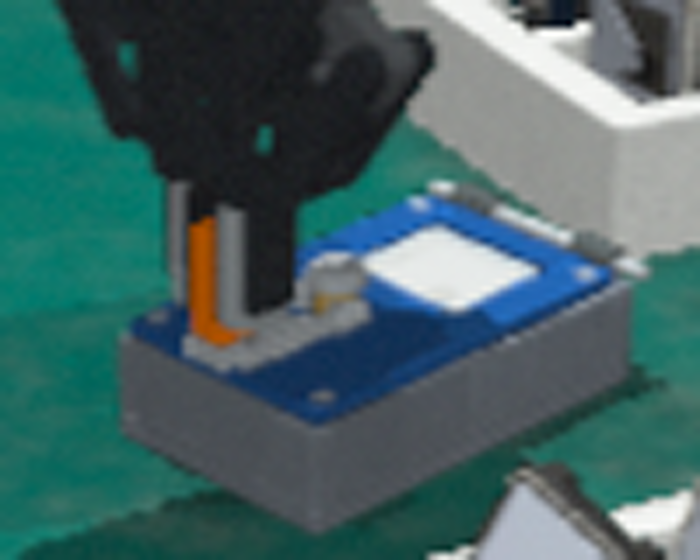

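The jaws are entering the groove under the head. I push on, watching the force.

```bash
python3 -m pendant '[[[-0.003,0,0],[0,0,0],1],[[-0.003,0,0],[0,0,0],1],[[0,0,0],[0,0,0],1]]'
python3 -m pendant '[[[-0.002,0,0],[0,0,0],1],[[-0.002,0,0],[0,0,0],1],[[0,0,0],[0,0,0],1]]'
python3 -m pendant '[[[-0.002,0,0],[0,0,0],1],[[-0.001,0,0],[0,0,0],1],[[0,0,0],[0,0,0],1]]'
python3 -c "
from h import *
need()
p,d=camera('side');cv2.imwrite('pics/side11z.png',cv2.resize(p[200:280,290:390,::-1],None,fx=7,fy=7,interpolation=2))
"
```

```text
time_s: 12.7
tcp_pos: [488.1, 71.3, 224.7]
tcp_rot: [0.0, -0.141, 0.99, 0.0]
contact_force: [-1.6, -1.7, -0.9]
grip_width: 10.2
time_s: 13.0
tcp_pos: [492.6, 72.5, 225.3]
tcp_rot: [0.002, -0.141, 0.99, 0.0]
contact_force: [0.3, 0.6, -1.1]
grip_width: 10.4
time_s: 13.3
tcp_pos: [495.4, 73.3, 225.5]
tcp_rot: [0.002, -0.141, 0.99, 0.0]
contact_force: [0.8, 1.0, -0.1]
grip_width: 10.6
t 13.3 tcp [495.4  73.3 225.5] fix [-47.    0.  225.5] F [ 0.8  1.  -0.1] w 10.6
```

View pics/side11z.png

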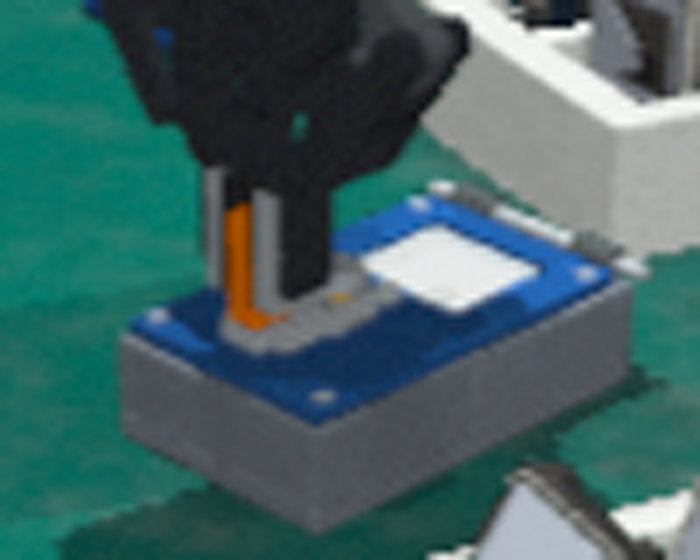

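```bash
python3 -m pendant '[[[-0.001,0,0],[0,0,0],1],[[0,0,0],[0,0,0],1]]'
python3 -m pendant '[[[-0.001,0,0],[0,0,0],1],[[0,0,0],[0,0,0],1]]'
python3 -m pendant '[[[-0.001,0,0],[0,0,0],1],[[0,0,0],[0,0,0],1]]'
```

```text
time_s: 13.55
tcp_pos: [496.0, 73.5, 225.2]
tcp_rot: [0.001, -0.141, 0.99, 0.0]
contact_force: [-0.3, -0.7, -0.8]
grip_width: 10.3
time_s: 13.75
tcp_pos: [496.5, 73.7, 224.9]
tcp_rot: [-0.0, -0.141, 0.99, 0.0]
contact_force: [-4.4, -1.6, 1.8]
grip_width: 10.4
time_s: 13.95
tcp_pos: [497.0, 74.0, 224.6]
tcp_rot: [-0.001, -0.141, 0.99, 0.0]
contact_force: [-7.3, -2.1, 2.3]
grip_width: 10.6
```

```bash
python3 -m pendant '[[[-0.001,0,0],[0,0,0],1],[[0,0,0],[0,0,0],1]]'
python3 -m pendant '[[[-0.001,0,0],[0,0,0],1],[[0,0,0],[0,0,0],1]]'
python3 -m pendant '[[[-0.001,0,0],[0,0,0],1],[[0,0,0],[0,0,0],1]]'
python3 -c "
from h import *
need()"
```

```text
time_s: 14.15
tcp_pos: [497.5, 74.2, 224.4]
tcp_rot: [-0.002, -0.141, 0.99, 0.0]
contact_force: [-9.3, -3.6, 5.6]
grip_width: 10.3
time_s: 14.35
tcp_pos: [498.0, 74.4, 224.2]
tcp_rot: [-0.004, -0.141, 0.99, 0.0]
contact_force: [-12.1, -3.9, 7.1]
grip_width: 10.1
time_s: 14.55
tcp_pos: [498.5, 74.6, 223.9]
tcp_rot: [-0.005, -0.141, 0.99, 0.0]
contact_force: [-14.3, -6.3, 8.5]
grip_width: 10.6
t 14.55 tcp [498.5  74.6 223.9] fix [-43.7   0.4 223.9] F [-14.3  -6.3   8.5] w 10.6
```

```bash
python3 -c "
from h import *
p,d=camera('side');cv2.imwrite('pics/side12.png',p[:,:,::-1]);cv2.imwrite('pics/side12z.png',cv2.resize(p[205:265,300:375,::-1],None,fx=10,fy=10,interpolation=2))
T=T_wc('side');C=cloud('side',d,T);F=(C-FO)@FR
hv=cv2.cvtColor(p,cv2.COLOR_RGB2HSV)
m=(F[...,0]>-70)&(F[...,0]<15)&(abs(F[...,1])<16)&(F[...,2]>40)&(F[...,2]<49)&(hv[...,1]<70)
print(m.sum(),np.percentile(F[m],[2,50,80,98],axis=0).round(1))
"
```

```text
101 [[-58.8 -10.5  40.3]
 [-36.6  -7.5  44.7]
 [-20.7  -2.8  45.9]
 [ -7.3   6.1  46.8]]
```

View pics/side12z.png

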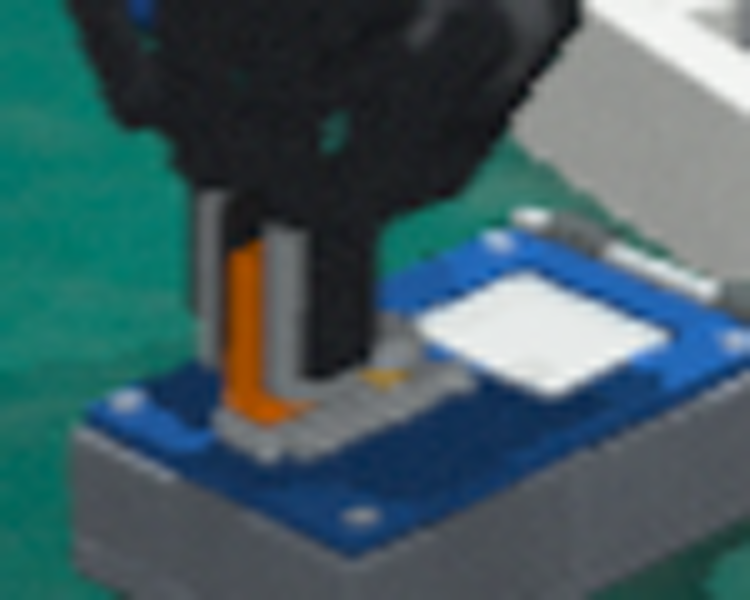

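It looks home: jaw tips are at x = -7 and the back at x = -59 in the fixture frame, so the eye is at about -20. I lift slightly to relieve the lid, push once more, then relax and release.

```bash
python3 -m pendant '[[[0,0,-0.001],[0,0,0],1],[[0,0,0],[0,0,0],1]]'
python3 -m pendant '[[[-0.001,0,-0.001],[0,0,0],1],[[-0.001,0,0],[0,0,0],1],[[0,0,0],[0,0,0],1]]'
python3 -c "
from h import *
need()"
```

```text
time_s: 14.8
tcp_pos: [498.3, 74.6, 224.1]
tcp_rot: [-0.004, -0.141, 0.99, 0.0]
contact_force: [-10.6, -4.9, 1.5]
grip_width: 10.5
time_s: 15.1
tcp_pos: [499.3, 74.9, 224.2]
tcp_rot: [-0.007, -0.142, 0.99, -0.0]
contact_force: [-15.3, -8.1, 1.7]
grip_width: 10.6
t 15.1 tcp [499.3  74.9 224.2] fix [-42.9   0.5 224.2] F [-15.3  -8.1   1.7] w 10.6
```

```bash
python3 -m pendant '[[[0.002,0,0],[0,0,0],1],[[0.002,0,0],[0,0,0],1],[[0.002,0,0],[0,0,0],1],[[0,0,0],[0,0,0],1]]'
python3 -m pendant '[[[0,0,0],[0,0,0],0.7],[[0,0,0],[0,0,0],0.6],[[0,0,0],[0,0,0],0.6],[[0,0,0],[0,0,0],0.6]]'
python3 -m pendant '[[[0,0,-0.015],[0,0,0],0.6],[[0,0,-0.03],[0,0,0],0.6],[[0,0,-0.03],[0,0,0],0.6],[[-0.02,0,-0.02],[0,0,0],0.6],[[-0.04,0,0],[0,0,0],0.6],[[-0.04,0,0],[0,0,0],0.6],[[0,0,0],[0,0,0],0.6],[[0,0,0],[0,0,0],0.6]]'
python3 -c "
from h import *
need()
p,d=camera('side');cv2.imwrite('pics/side13z.png',cv2.resize(p[200:280,290:390,::-1],None,fx=7,fy=7,interpolation=2))
T=T_wc('wrist');p,d=camera('wrist');cv2.imwrite('pics/wrist13.png',p[:,:,::-1]);np.savez('pics/wrist13.npz',d=d,T=T)
cv2.imwrite('pics/wrist13z.png',cv2.resize(p[60:210,240:400,::-1],None,fx=4.5,fy=4,interpolation=2))
"
```

```text
time_s: 15.5
tcp_pos: [496.4, 73.8, 226.7]
tcp_rot: [0.0, -0.141, 0.99, 0.0]
contact_force: [-3.5, -2.0, -3.5]
grip_width: 10.2
time_s: 15.9
tcp_pos: [497.5, 73.8, 227.8]
tcp_rot: [0.002, -0.141, 0.99, -0.0]
contact_force: [-0.5, 0.0, -0.1]
grip_width: 33.9
time_s: 16.7
tcp_pos: [593.1, 101.8, 322.0]
tcp_rot: [0.001, -0.141, 0.99, 0.0]
contact_force: [-0.6, -0.4, -0.3]
grip_width: 33.9
t 16.7 tcp [593.1 101.8 322. ] fix [5.47e+01 1.00e-01 3.22e+02] F [-0.6 -0.4 -0.3] w 33.9
```

View pics/side13z.png

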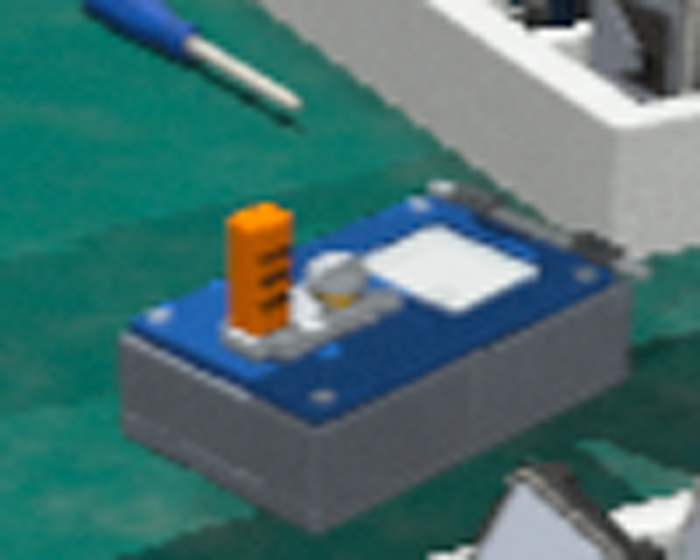

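View pics/wrist13.png

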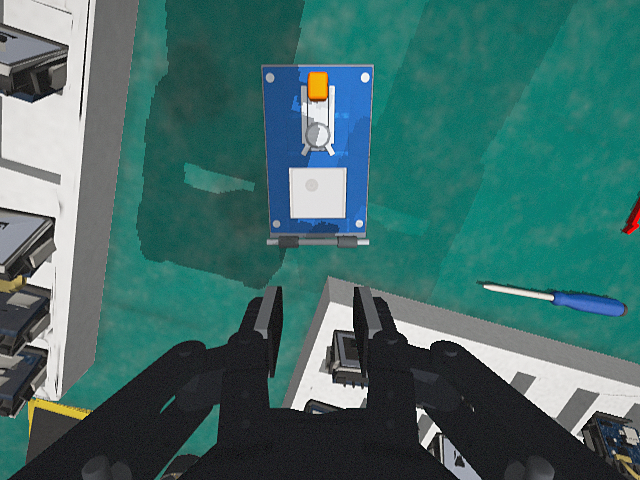

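Run:
```python
from h import *
im=cv2.imread("pics/wrist13.png");z=np.load("pics/wrist13.npz");T=z["T"]
u0,v0=285,60
g=cv2.cvtColor(im,cv2.COLOR_BGR2GRAY);cr=cv2.resize(im[60:170,285:350],None,fx=5.4,fy=5.4,interpolation=2);
c=cv2.HoughCircles(cv2.resize(g[115:155,295:340],None,fx=8,fy=8,interpolation=2),cv2.HOUGH_GRADIENT,1,30,param1=80,param2=18,minRadius=60,maxRadius=120)
for x,y,r in c[0][:3]:
    u,v=295+(x+.5)/8-.5,115+(y+.5)/8-.5;w=onplane("wrist",u,v,52,T);print("head",u,v,r/8/332*(T[2,3]-52),wf(w).round(2))
hv=cv2.cvtColor(im,cv2.COLOR_BGR2HSV)
m=((hv[...,1]<75)&(hv[...,2]>120)).astype('uint8')*255;m[:,:295]=0;m[:,342:]=0;m[:70]=0;m[162:]=0
cn=max(cv2.findContours(m,0,2)[0],key=cv2.contourArea)
P=np.array([wf(onplane("wrist",*q[0],43.5,T))[:2] for q in cn]);print("steel",P.min(0),P.max(0))
o=cv2.inRange(hv,(8,110,200),(24,255,255));o[110:]=0;o[:,:300]=0;o[:,336:]=0
cn=max(cv2.findContours(o,0,2)[0],key=cv2.contourArea)
P=np.array([wf(onplane("wrist",*q[0],78,T))[:2] for q in cn]);print("tab top",P.min(0),P.max(0),cv2.minAreaRect(P.astype('float32')))
cv2.imwrite("pics/w13c.png",cr)
C=(cloud("wrist",z["d"],T)-FO)@FR
q=C[(o>0)];print("tab z",np.median(q,0)); mm=cv2.erode(m,np.ones((2,2)));q=C[mm>0];q=q[(q[:,0]<-22)&(q[:,2]<50)];print("steel z",np.median(q,0),len(q))
```

```text
head 315.5 135.5 10.196325337575463 [-18.41  -1.15  52.  ]
head 319.75 135.75 10.792918869913859 [-18.24   1.79  52.  ]
head 318.625 123.75 7.204317715928531 [-26.13   1.    52.  ]
steel [-50.58752554 -11.77914439] [-4.36974229 12.27151972]
tab top [-55.03741178  -5.45225866] [-40.98883943   5.83797705] ((-48.013145446777344, 0.18996000289916992), (14.043965339660645, 11.290239334106445), 0.03447823226451874)
tab z [-48.08334397  -0.10363303  77.86980963]
steel z [-34.52380509   0.58336198  44.02169366] 808
```

View pics/w13c.png

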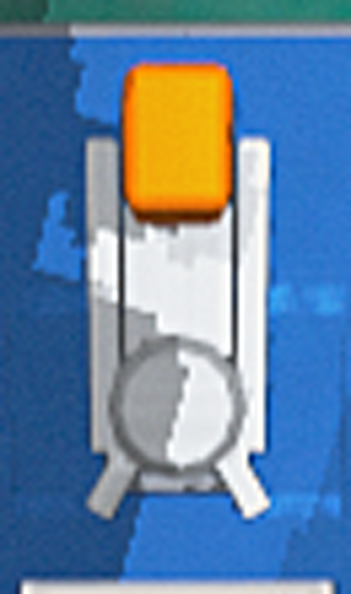

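The tab top centre puts the eye at x = -18.0 and the jaw tips put it at -18.4, against the stud head at about -18.4. All three are within about 0.5 mm, so the clip is home. It is also flat: its tab top is at z = 78 and its plate at 44. The robot is clear, so I hand in.

```bash
python3 -m pendant '[[[0,0,0],[0,0,0],0.6],[[0,0,0],[0,0,0],0.6]]'; python3 -c "
from station import env
print(env.sign_off())"
```

```text
time_s: 17.0
tcp_pos: [592.1, 101.5, 322.6]
tcp_rot: [0.001, -0.141, 0.99, 0.0]
contact_force: [-1.4, -0.3, -0.5]
grip_width: 33.8
the job is handed in; nothing more can be done
None
```

I shut the lid with closed fingertips, then picked up the clip by its orange tab and pushed it along the fixture's x axis into the stud's groove. I let go of it, backed the gripper off and handed the job in at 17 s. Sign-off reports no verdict.

**Last checks:**
- **Lid:** it was flat to 0.2° when measured before the clip went on. Afterwards I only judged it shut by eye in the side and wrist pictures.
- **Clip:** its eye came out about 0.5 mm or less from the stud axis, from both the tab top and the jaw tips. It sits just above the lid; its flatness was only seen in the pictures, not measured as an angle.
- **Robot:** the arm was clear of everything, with contact force near zero.

**Where checks failed or disagreed:**
- I felt no clear snap. The force rose steadily to about 17 N along the push, so I concluded the clip was home from its position and that firm stop.
- The automatic circle fit on the stud head in the last picture scattered sideways by about ±1.5 mm, so I placed the head's centre by eye.
- Triangulating the stud head from two views gave a height of 61 mm instead of 52 mm. I did not use that value.
- I did not measure the loose objects again afterwards. The arm never went near them at bench height.

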